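Stack the press's spacer rings in their holder tube

TASK

Put away the spacer rings of the snap press: drop the two large steel rings into the flared holder tube, so that they lie flat on one another in one column at the bottom of it. Leave the small steel ring where it lies.

Things in the scene. Friction and masses are not known exactly. Their poses are not given: they have to be found in the camera images.
- ring_a: Large flat ring of polished steel, 52 mm outside diameter, 24 mm hole, 12 mm thick, about 130 g, lying flat on the worktop somewhere right of the holder. Origin at the ring's centre (6 mm above its underside); z is the ring's axis. The two large rings are identical.
- ring_b: Large flat ring of polished steel, 52 mm outside diameter, 24 mm hole, 12 mm thick, about 130 g, lying flat on the worktop somewhere right of the holder. Origin at the ring's centre (6 mm above its underside); z is the ring's axis. The two large rings are identical.
- small_ring: Small steel ring of the same make, 30 mm outside diameter, 14 mm hole, 12 mm thick, lying flat on the worktop among the large ones; it does not belong in the holder and is to stay where it is. Origin at its centre.
- holder: Low upright tube of smooth grey plastic on a round flange (108 mm across, 5 mm thick), fixed to the worktop left of the rings. Origin on its axis at the worktop, z up the axis. Bore 60 mm wide, closed floor 6 mm above the worktop, straight up to 31 mm, then a funnel to a mouth 80 mm wide inside (90 outside) at the rim, 50 mm up. A large ring let go level, within 8 mm of the axis, just over the rim drops home.
Mind the look-alikes: they are no part of the job. Leave any green look-alike of the ring_b alone.

How it is judged:
At the end, for the whole second after the job is handed in: Both large rings lie at rest in the holder's bore, one on the other: each within 8 mm of its axis, level within about 10 degrees, its centre less than 28 mm above the holder's underside (home is 12 and 24 mm) (horizontal distance between each of ring_a, ring_b and holder below 0.008 m and angle between the z axis of each of ring_a, ring_b and the z axis of holder, either way round below 0.17 rad and z of each of ring_a, ring_b in the frame of holder below 0.028 m and linear speed of each of ring_a, ring_b below 0.02 m/s); the robot touches nothing.
It fails at once if the small ring was moved more than 30 mm from where it lay (distance of small_ring from where it was at the start of the episode above 0.03 m).
It also fails if it takes over 51 s, if anything falls off the work surface, if the arm or the gripper's body presses on something with over 40 N, if the wrist force passes 120 N, or if a joint passes its speed limit or range.

ROBOT

A 6-joint arm with a two-finger parallel gripper is mounted at the origin on a cart in front of the work surface, level with it; the furniture and walls round the work are solid. World frame = base frame: x ahead of the robot, y to its left, z up, the work surface at z = 0. Lengths are in m, angles in rad, forces in N, time in s.
With the tool pointing down it reaches from about 0.4 to 0.825 m from the base axis. Payload 7 kg.
Tool frame: the origin (TCP) lies midway between the tips of the shut fingers; the grasp point (between the pads) lies 19 mm behind it; z points along the fingers, y is the direction in which the jaws open and shut (so a half turn about z gives the same grasp; the last joint's range is limited). The gripper opens to 88 mm and grips with 3 to 60 N. Pads are 19 mm wide; open, the fingers measure 130 mm over their backs; the gripper's body (78 mm by 193 mm) begins 47 mm behind the grasp point.
Start: joints at [-1.031, 0.359, 0.012, 0, -1.224, -0.288], TCP at [0.168, -0.654, 0.227] pointing down, gripper open.
Joint ranges: [-3.07, 3.07], [-1.43, 2.12], [-1.02, 1.25], [-3.03, 1.67], [-3.05, -0], [-3.03, 3.03]. Speed limits (rad/s): [2.39, 2.39, 3.01, 3.14, 3.14, 3.14].

INTERFACE

Orientations are given as a rotation vector (axis times angle).
In Python, from station import bot gives the robot as it stands. The module is installed in compiled form; this text tells all that it offers. Calls block until the motion is done:
- bot.move_ptp(position, orientation): joint-space move of the TCP to a pose.
- bot.servo_line(position, frame=None, rate=0.15): straight line of the TCP; frame=None keeps the orientation; rate is the mean speed in m/s.
- bot.movej(angles): joint-space move.
- bot.ungrasp() and bot.clamp(): open the fingers fully, or close them until they stop; the grip force is fixed at half the most.
- bot.dwell(seconds).
- bot.inverse_kinematics(position, orientation): joint angles nearest the present ones, or None.
- bot.state(): the state.
- bot.camera(name): name is "scene" or "side" or "wrist"; returns the picture (420x560x3 uint8, red, green, blue); there is no depth.
- bot.camera_info(name): a dict with "K" (3x3 intrinsics, pixels), "T" (4x4, takes a point from camera to world coordinates); the wrist camera has in their place "tool_from_camera" (4x4, takes a point from camera to tool coordinates, whose origin is the TCP and whose axes are the flange's). Camera axes: x right, y down, z forward; pixel columns grow to the right and rows downward; lengths in m; the calibration is good to about 2 mm. A picture is of the moment at which its call begins: read the wrist's pose just before it. camera_info takes no time and is no camera call.
A pose or a line that the arm cannot do raises bot.Unreachable and nothing moves.
- bot.finish_job(): hands the job in, once; it reports no verdict.
The state is a dict: "time_s": time; "joints": joint angles; "joint_velocities": joint speeds; "joint_torque": joint torques, N m; "eef_pos": TCP position; "ee_rot": TCP orientation; "wrist_force": force on the tool from outside, world axes, zero at the start; "moment": the same for the moment, N m; "opening": opening from 0.0 (shut) to 1.0 (fully open).
Only numpy, scipy, OpenCV 4.12 (cv2) and the standard library are available. Lean on these libraries where they do the work, as an engineer would, in place of code of your own. Each camera call takes 0.05 s, during which the arm holds its last target.

## Working session

There is one attempt and no reset: what is moved stays moved. The work goes in short steps, each a Python script; the robot and the scene stay as the last script left them, time stands still between calls to the robot, and variables do not carry over. Pictures are saved under pics/ and viewed, and the job is handed in when it is done.

```bash
mkdir -p pics; python3 - <<'E'
from station import bot
import cv2
for n in("scene","side","wrist"):
    i=bot.camera(n); cv2.imwrite(f"pics/{n}0.png",i[:,:,::-1]); print(n,bot.camera_info(n))
print(bot.state())
E
```

```text
scene {'K': array([[387.99205138,   0.        , 279.92741048],
       [  0.        , 387.99205138, 206.50648393],
       [  0.        ,   0.        ,   1.        ]]), 'T': array([[ 0.58909724, -0.51245506,  0.62478336, -0.16156197],
       [-0.80798525, -0.36289033,  0.46418793, -0.48876457],
       [-0.01114761, -0.77826757, -0.62783383,  0.64287419],
       [ 0.        ,  0.        ,  0.        ,  1.        ]])}
side {'K': array([[482.74858691,   0.        , 278.20047614],
       [  0.        , 482.74858691, 212.92244343],
       [  0.        ,   0.        ,   1.        ]]), 'T': array([[-9.31604469e-01, -2.32770440e-01,  2.79161309e-01,
         1.75088705e-01],
       [-3.63472617e-01,  5.98457841e-01, -7.13957890e-01,
         7.04061476e-01],
       [-8.77982233e-04, -7.66593853e-01, -6.42131680e-01,
         6.79871899e-01],
       [ 0.00000000e+00,  0.00000000e+00,  0.00000000e+00,
         1.00000000e+00]])}
wrist {'K': array([[304.03017322,   0.        , 277.64541314],
       [  0.        , 304.03017322, 215.60548907],
       [  0.        ,   0.        ,   1.        ]]), 't
[... 333 characters left out ...]
        1.00000000e+00]])}
{'time_s': 0.15, 'joints': array([-1.03089717e+00,  3.59214070e-01,  1.12606694e-02, -2.35413270e-04,
       -1.22407456e+00, -2.88114406e-01]), 'joint_velocities': array([-0.00013874, -0.00060926,  0.00422764,  0.00030235,  0.00087954,
       -0.00048209]), 'joint_torque': array([ 1.20571030e-04, -5.83277857e+01,  2.93290722e+01,  7.00119898e+00,
        8.80970765e-03, -1.24193134e-04]), 'eef_pos': array([ 0.16805197, -0.65337024,  0.22584295]), 'ee_rot': array([ 3.94296971e-01, -3.11645487e+00, -1.91089190e-03]), 'wrist_force': array([ 0.18867625, -0.41259056,  0.42322211]), 'moment': array([-0.03077928, -0.0047564 ,  0.02916732]), 'opening': 1.0019820550695324}
```

View pics/scene0.png

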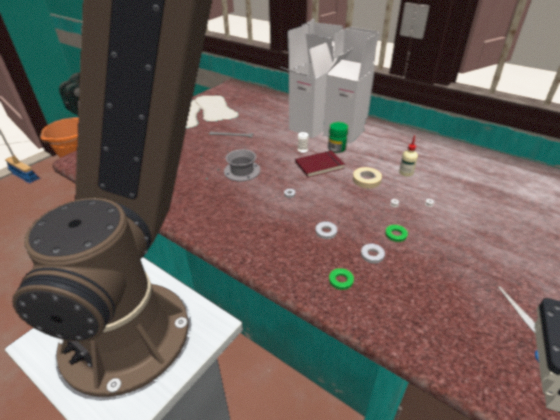

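View pics/side0.png

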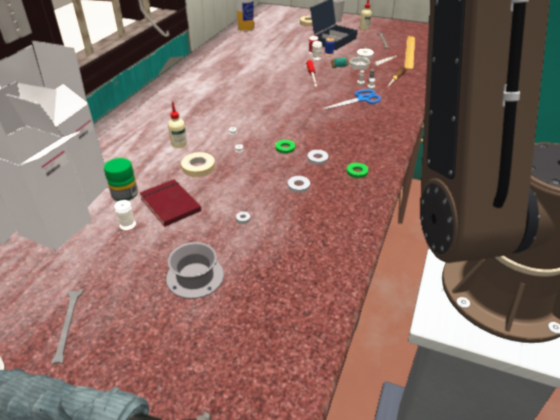

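View pics/wrist0.png

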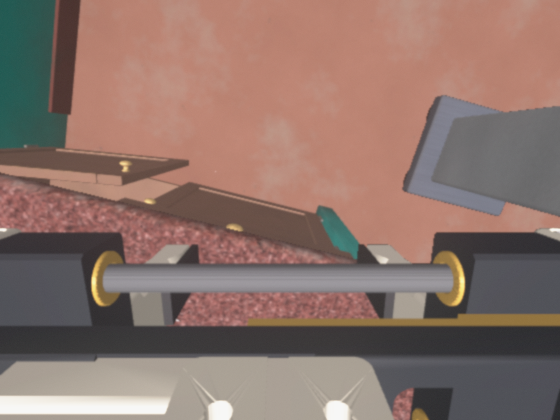

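Candidates in the scene image are the steel rings at (327,229) and (373,253), the small steel ring at (290,192), green look-alikes at (397,233) and (342,278), the tape roll at (367,176), and tiny white bits at (395,202) and (430,202). I choose the first two, since they are large and steel-grey. In the side image these are (299,184) and (318,156). The holder is at scene (242,165) and side (195,268).

```bash
cat > h.py <<'E'
import numpy as np, cv2
from station import bot
def cast(ci,uv,z,T=None):
    K=ci["K"]; T=ci["T"] if T is None else T
    d=T[:3,:3]@np.linalg.solve(K,[uv[0],uv[1],1.]); o=T[:3,3]
    return (o+d*(z-o[2])/d[2])
def blob(img,seed,r=22):
    """fit outer ellipse of bright low-saturation blob near seed"""
    x,y=seed; c=img[y-r:y+r,x-r:x+r]; hsv=cv2.cvtColor(c,cv2.COLOR_RGB2HSV)
    m=((hsv[...,1]<60)&(hsv[...,2]>115)).astype(np.uint8)
    cs,_=cv2.findContours(m,cv2.RETR_EXTERNAL,cv2.CHAIN_APPROX_NONE)
    cs=max(cs,key=cv2.contourArea); return cs.reshape(-1,2)+[x-r,y-r]
E
python3 - <<'E'
from h import *
S={"scene":dict(A=(327,229),B=(373,253),small=(290,192)),"side":dict(A=(299,184),B=(318,156),small=(243,217))}
for n in S:
    im=cv2.imread(f"pics/{n}0.png")[:,:,::-1].copy(); ci=bot.camera_info(n)
    for k,s in S[n].items():
        c=blob(im,s,18)
        P=np.array([cast(ci,p,0.009)[:2] for p in c])
        (ctr,r)=cv2.minEnclosingCircle(P.astype(np.float32)); print(n,k,len(c),P.min(0),P.max(0),(P.min(0)+P.max(0))/2,np.round(ctr,4),r)
    if n=="scene": crop=im[130:300,200:420]
    else: crop=im[120:310,140:380]
    cv2.imwrite(f"pics/{n}_crop.png",cv2.resize(crop,None,fx=3,fy=3,interpolation=cv2.INTER_CUBIC)[:,:,::-1])
E
```

```text
scene A 60 [ 0.43096924 -0.19089544] [ 0.49620057 -0.13291169] [ 0.4635849  -0.16190356] [ 0.4636 -0.1641] 0.03341720998287201
scene B 65 [ 0.42405271 -0.31615509] [ 0.48875399 -0.25933811] [ 0.45640335 -0.2877466 ] [ 0.4563 -0.2889] 0.03262466564774513
scene small 226 [ 0.47586856 -0.07865198] [0.62924314 0.05641347] [ 0.55255585 -0.01111925] [ 0.5502 -0.01  ] 0.08260699361562729
side A 57 [ 0.43522996 -0.19082832] [ 0.49132741 -0.12750349] [ 0.46327868 -0.15916591] [ 0.4628 -0.1581] 0.03287625312805176
side B 53 [ 0.42911223 -0.31821853] [ 0.48384516 -0.25090279] [ 0.4564787  -0.28456066] [ 0.4573 -0.2847] 0.03393666446208954
side small 41 [ 0.51544932 -0.02332068] [0.55176141 0.02041485] [ 0.53360537 -0.00145292] [ 5.328e-01 -5.000e-04] 0.022886482998728752
```

View pics/scene_crop.png

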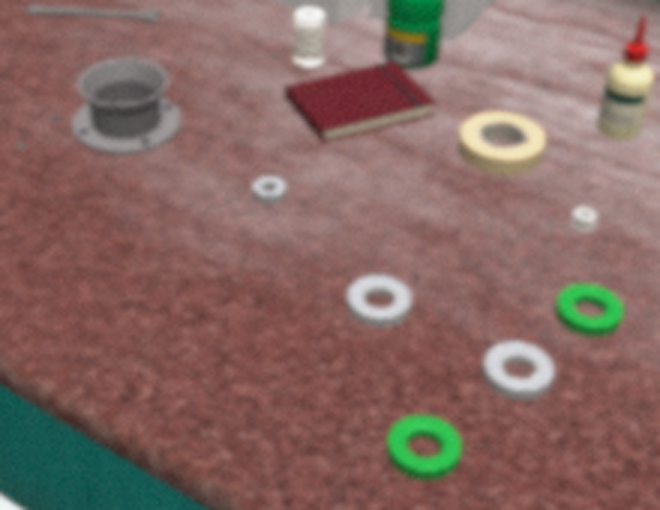

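View pics/side_crop.png

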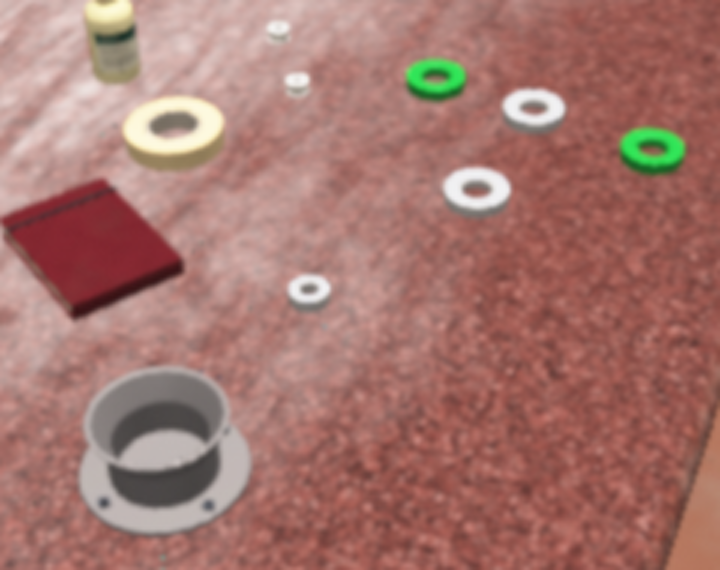

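The crops confirm the two large grey-white rings, which are neither green nor small. The holder rim centre is at about scene (241,157) and side (192,260). Next I take the positions of the holder, the small ring and the greens.

```bash
python3 - <<'E'
from h import *
a=bot.camera_info("scene");b=bot.camera_info("side")
for k,p,q,z in [("rim",(241,157.3),(192.2,260.3),.05),("flange",(242,171),(195,276),.005),("g1",(397,232),(285,146),.009),("g2",(342,278),(358,170),.009),("small",(290,192),(243,217),.009),("A",(326.5,229),(299,183),.011),("B",(373,252.5),(318,156),.011)]:
    print(k,cast(a,p,z)[:2].round(4),cast(b,q,z)[:2].round(4))
# approach poses: yaw choice -> jaw direction angle
from scipy.spatial.transform import Rotation as R
s=bot.state(); print(R.from_rotvec(s["ee_rot"]).as_matrix().round(3))
for p in [(.4633,-.16),(.4565,-.286),(.55,.15)]:
  for d in range(-90,90,30):
    rot=(R.from_euler('z',d,degrees=True)*R.from_euler('x',180,degrees=True))
    for z in(.003,.15):
      q=bot.inverse_kinematics([*p,z],rot.as_rotvec()); print(p,d,z,None if q is None else np.round(q,2))
E
```

```text
rim [0.5466 0.1751] [0.5459 0.1855]
flange [0.5436 0.1731] [0.5473 0.1829]
g1 [ 0.5527 -0.3062] [ 0.5485 -0.3   ]
g2 [ 0.3506 -0.269 ] [ 0.3455 -0.2626]
small [ 0.536  -0.0054] [ 0.5321 -0.0018]
A [ 0.4623 -0.1644] [ 0.4602 -0.1583]
B [ 0.4551 -0.29  ] [ 0.4536 -0.2832]
[[-0.968 -0.249 -0.   ]
 [-0.249  0.968  0.001]
 [ 0.     0.001 -1.   ]]
(0.4633, -0.16) -90 0.003 [ 0.07  0.33 -0.66  0.   -0.58 -0.07]
(0.4633, -0.16) -90 0.15 [ 0.07  0.12 -0.5   0.   -0.95 -0.07]
(0.4633, -0.16) -60 0.003 [ 0.07  0.33 -0.66  0.   -0.58  0.45]
(0.4633, -0.16) -60 0.15 [ 0.07  0.12 -0.5   0.   -0.95  0.45]
(0.4633, -0.16) -30 0.003 [ 0.07  0.33 -0.66  0.   -0.58  0.98]
(0.4633, -0.16) -30 0.15 [ 0.07  0.12 -0.5   0.   -0.95  0.98]
(0.4633, -0.16) 0 0.003 [ 0.07  0.33 -0.66  0.   -0.58  1.5 ]
(0.4633, -0.16) 0 0.15 [ 0.07  0.12 -0.5   0.   -0.95  1.5 ]
(0.4633, -0.16) 30 0.003 [ 0.07  0.33 -0.66  0.   -0.58  2.02]
(0.4633, -0.16) 30 0.15 [ 0.07  0.12 -0.5   0.   -0.95  2.02]
(0.4633, -0.16) 60 0.003 [ 0.07  0.33 -0.66  0.   -0.58  2.55]
(0.4633, -0.16) 60 0.15 [ 0.07  0.12 -0.5   0.   -0.95  2.55]
(0
[... 781 characters left out ...]
0.003 [ 0.61  0.43 -0.48  0.   -0.67 -0.61]
(0.55, 0.15) -90 0.15 [ 0.61  0.25 -0.33  0.   -0.99 -0.61]
(0.55, 0.15) -60 0.003 [ 0.61  0.43 -0.48  0.   -0.67 -0.09]
(0.55, 0.15) -60 0.15 [ 0.61  0.25 -0.33  0.   -0.99 -0.09]
(0.55, 0.15) -30 0.003 [ 0.61  0.43 -0.48  0.   -0.67  0.44]
(0.55, 0.15) -30 0.15 [ 0.61  0.25 -0.33  0.   -0.99  0.44]
(0.55, 0.15) 0 0.003 [ 0.61  0.43 -0.48  0.   -0.67  0.96]
(0.55, 0.15) 0 0.15 [ 0.61  0.25 -0.33  0.   -0.99  0.96]
(0.55, 0.15) 30 0.003 [ 0.61  0.43 -0.48  0.   -0.67  1.49]
(0.55, 0.15) 30 0.15 [ 0.61  0.25 -0.33  0.   -0.99  1.49]
(0.55, 0.15) 60 0.003 [ 0.61  0.43 -0.48  0.   -0.67  2.01]
(0.55, 0.15) 60 0.15 [ 0.61  0.25 -0.33  0.   -0.99  2.01]
```

Scene and side disagree by 6 to 10 mm in y, so I use the mean for travel and refine with the wrist camera before each grasp and release. The jaws go along y, clear of the green rings beside B.

```bash
cat >> h.py <<'E'
from scipy.spatial.transform import Rotation as R
DOWN=R.from_euler('x',180,degrees=True).as_rotvec()
def wT():
    s=bot.state(); T=np.eye(4); T[:3,:3]=R.from_rotvec(s["ee_rot"]).as_matrix(); T[:3,3]=s["eef_pos"]
    return T@bot.camera_info("wrist")["tool_from_camera"]
def wshot(name):
    T=wT(); im=bot.camera("wrist"); cv2.imwrite(f"pics/{name}.png",im[:,:,::-1]); np.save(f"pics/{name}.npy",T); return im,T
E
python3 - <<'E'
from h import *
bot.move_ptp([.40,-.161,.12],DOWN); im,T=wshot("wA")
s=bot.state(); print(s["time_s"],s["eef_pos"])
ci=bot.camera_info("wrist")
P=np.linalg.inv(T)@[.4633,-.161,.012,1]; q=ci["K"]@P[:3]; print(q/q[2])
E
```

```text
2.2 [ 0.40020424 -0.16142023  0.12012489]
[276.51241068 140.54621916   1.        ]
```

View pics/wA.png

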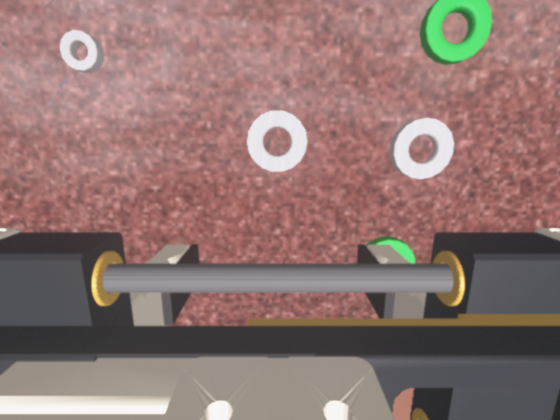

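The wrist view shows A at (277,141), B at (424,148), small at (79,50), and greens at (458,27) and (390,255). I now fit the circles.

```bash
cat >> h.py <<'E'
def ringfit(im,T,seed,z=.012,r=42):
    c=blob(im,seed,r); ci=bot.camera_info("wrist")
    P=np.array([cast(ci,p,z,T)[:2] for p in c]).astype(np.float32)
    e=cv2.fitEllipse(P); return np.array(e[0]),e[1]
E
python3 - <<'E'
from h import *
im=cv2.imread("pics/wA.png")[:,:,::-1].copy();T=np.load("pics/wA.npy")
for s in[(277,141),(424,148),(79,50)]: print(ringfit(im,T,s))
a=ringfit(im,T,(277,141))[0]
bot.servo_line([a[0],a[1],.06]); bot.servo_line([a[0],a[1],.004],rate=.08)
s=bot.state(); print(s["time_s"],s["eef_pos"],s["wrist_force"])
bot.clamp(); s=bot.state(); print(s["time_s"],s["opening"],s["wrist_force"],s["eef_pos"])
bot.servo_line([a[0],a[1],.12],rate=.2)
s=bot.state(); print(s["time_s"],s["opening"],s["wrist_force"])
wshot("wA2")
E
```

```text
(array([ 0.46635178, -0.16059183]), (0.05172215774655342, 0.06160586327314377))
(array([ 0.45687738, -0.28518265]), (0.05185329169034958, 0.056803490966558456))
(array([ 0.52838361, -0.00508507]), (0.05835239589214325, 0.08052865415811539))
3.8 [ 0.4666726  -0.16058462  0.00436973] [-0.74619382 -0.42173528 -0.41981203]
4.525 0.5556243883034364 [-0.07102503  0.73267895  1.51097425] [ 0.46639257 -0.16061315  0.00406724]
5.2583 0.5529050868354212 [-0.51278009 -0.26647764 -1.9021447 ]
```

View pics/wA2.png

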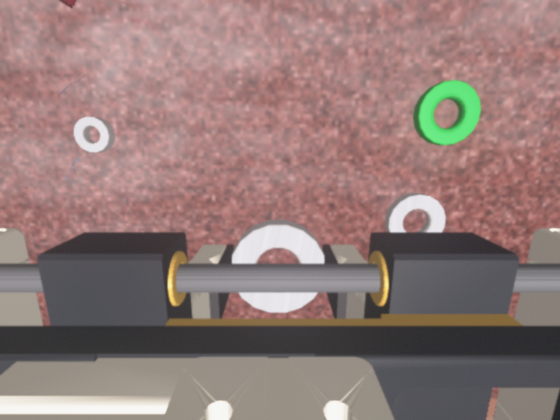

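```bash
python3 - <<'E'
from h import *
T=np.load("pics/wA2.npy");ci=bot.camera_info("wrist"); s=bot.state()
print(s["eef_pos"])
for p in[(278,221),(278,312),(232,267),(325,267),(278,246)]: print(p,cast(ci,p,.128,T)-s["eef_pos"])
im=cv2.imread("pics/wA2.png")
cv2.imwrite("pics/wA2c.png",cv2.resize(im[200:330,180:380],None,fx=4,fy=4,interpolation=cv2.INTER_CUBIC))
E
```

```text
[ 0.46519215 -0.16049053  0.11854963]
(278, 221) [ 0.02424679 -0.00057659  0.00945037]
(278, 312) [-0.02796653 -0.0005483   0.00945037]
(232, 267) [-0.00107954  0.0238834   0.00945037]
(325, 267) [-0.00112581 -0.0255425   0.00945037]
(278, 246) [ 0.01071981 -0.00056926  0.00945037]
```

View pics/wA2c.png

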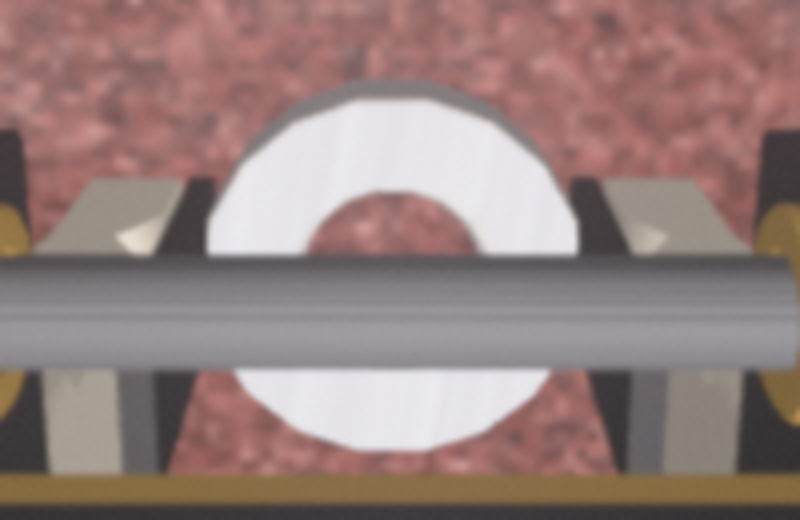

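A is gripped and level, with its centre about 3 mm towards the robot from the TCP. Next I look at the holder.

```bash
python3 - <<'E'
from h import *
bot.move_ptp([.475,.18,.15],DOWN); wshot("wH"); s=bot.state(); print(s["time_s"],s["eef_pos"],s["opening"])
E
```

```text
6.65 [0.47502059 0.17889051 0.14963285] 0.5568807359875477
```

View pics/wH.png

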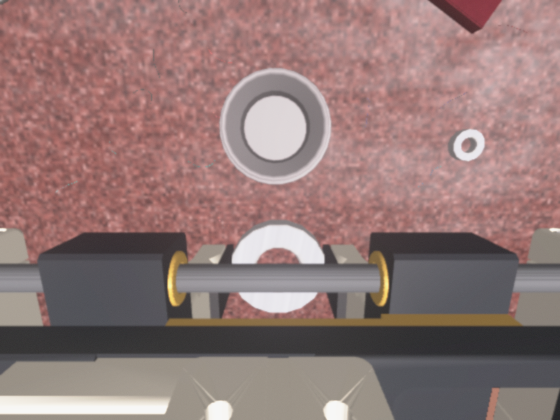

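The holder rim spans columns 220 to 330 and rows 68 to 184, with the floor disc at about (275,128).

```bash
python3 - <<'E'
from h import *
T=np.load("pics/wH.npy");ci=bot.camera_info("wrist")
e=[cast(ci,p,.05,T) for p in[(275,68.5),(275,184),(220,126),(330.5,126)]]; print(np.round(e,4))
x=(e[0][0]+e[1][0])/2; y=(e[2][1]+e[3][1])/2; print("rim",x,y, "floor",cast(ci,(275.5,128),.006,T))
E
```

```text
[[0.5924 0.1805 0.05  ]
 [0.5018 0.1808 0.05  ]
 [0.5494 0.2255 0.05  ]
 [0.5493 0.1353 0.05  ]]
rim 0.5470902573243227 0.1804021598908591 floor [0.54910483 0.18044717 0.006     ]
```

```bash
python3 - <<'E'
from h import *
bot.servo_line([.5502,.1811,.09],rate=.2); bot.servo_line([.5502,.1811,.057],rate=.08); bot.dwell(.3)
s=bot.state(); print(s["time_s"],s["eef_pos"],s["wrist_force"])
bot.ungrasp(); bot.dwell(.2)
bot.servo_line([.5502,.1811,.13],rate=.2)
bot.servo_line([.475,.18,.15],rate=.25); wshot("wH2"); s=bot.state(); print(s["time_s"],s["wrist_force"])
cv2.imwrite("pics/side2.png",bot.camera("side")[200:310,140:260,::-1].repeat(4,0).repeat(4,1))
E
```

```text
8.15 [0.55041338 0.18126682 0.05737413] [ 0.32794761 -0.55058307 -1.62564587]
10.2167 [-0.03477556 -0.82314523  0.35716167]
```

View pics/wH2.png

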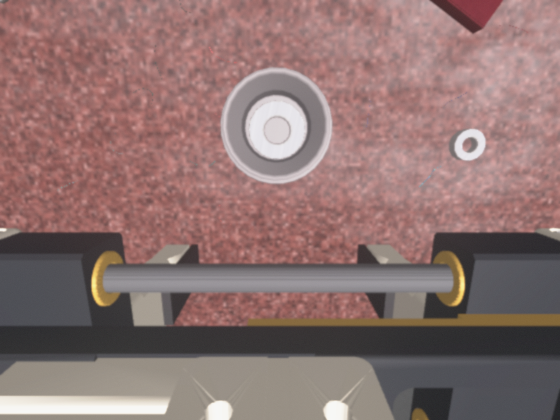

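View pics/side2.png

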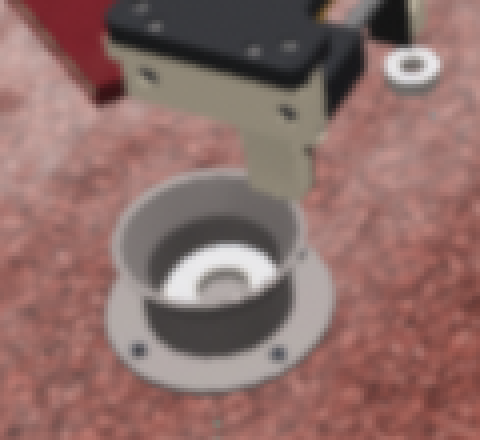

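A lies flat at the bottom: ring at wrist (276,127), hole at (277,130). Next is B.

```bash
python3 - <<'E'
from h import *
bot.move_ptp([.41,-.285,.12],DOWN); im,T=wshot("wB"); print(bot.state()["time_s"],bot.state()["eef_pos"])
P=np.linalg.inv(T)@[.456,-.2855,.012,1]; q=bot.camera_info("wrist")["K"]@P[:3]; q=(q/q[2])[:2].astype(int); print(q,ringfit(im,T,q,r=38))
E
```

```text
12.0333 [ 0.41061417 -0.28443764  0.12006121]
[278 161] (array([ 0.45687279, -0.28671032]), (0.051463596522808075, 0.05390220135450363))
```

View pics/wB.png

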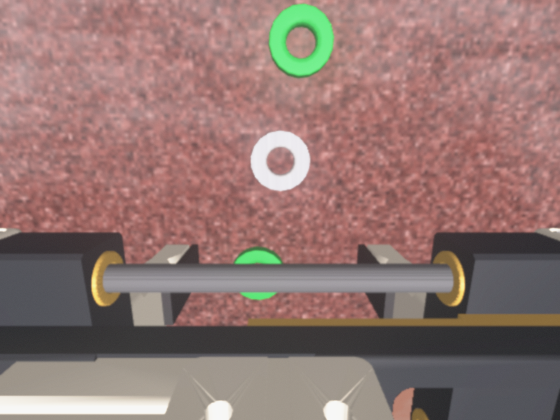

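B is at (280,160), between the two greens at (301,41) and (259,274). The circle fit is good (51.5 × 53.9 mm), so I grasp it at x = 0.456.

```bash
python3 - <<'E'
from h import *
a=[.4558,-.2865]
bot.servo_line([*a,.06]); bot.servo_line([*a,.004],rate=.08)
bot.clamp(); s=bot.state(); print(s["time_s"],s["opening"],s["wrist_force"],s["eef_pos"])
bot.servo_line([*a,.12],rate=.2); bot.dwell(.2)
wshot("wB2");s=bot.state(); print(s["time_s"],s["opening"],s["eef_pos"])
im=cv2.imread("pics/wB2.png")
cv2.imwrite("pics/wB2c.png",cv2.resize(im[200:330,180:380],None,fx=4,fy=4,interpolation=cv2.INTER_CUBIC))
E
```

```text
14.25 0.5635654028680168 [-0.48303605 -0.15417937  2.15224256] [ 0.45586259 -0.28651363  0.00406311]
15.2333 0.5576291328468383 [ 0.45511715 -0.28633939  0.11869062]
```

View pics/wB2c.png

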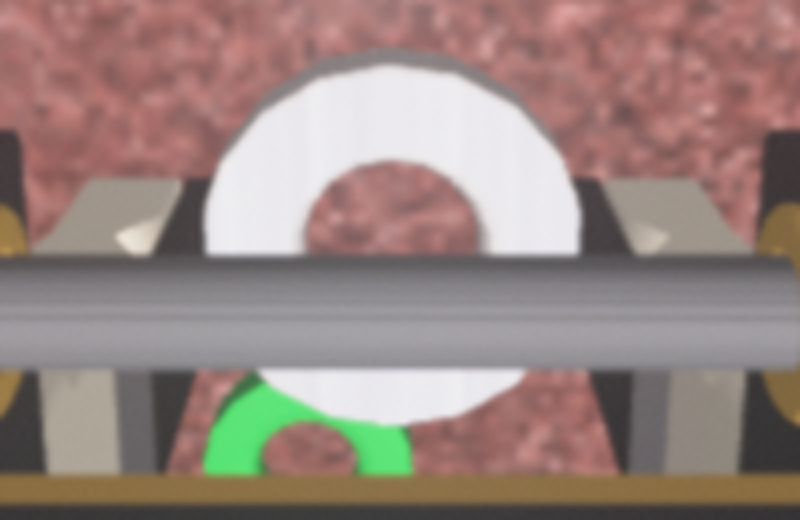

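B is held level, with its centre about 1 mm ahead of the TCP.

```bash
python3 - <<'E'
from h import *
bot.move_ptp([.5462,.1811,.13],DOWN)
bot.servo_line([.5462,.1811,.09],rate=.2); bot.servo_line([.5462,.1811,.057],rate=.08); bot.dwell(.3)
s=bot.state(); print(s["time_s"],s["eef_pos"],s["opening"],s["wrist_force"])
bot.ungrasp(); bot.dwell(.2)
bot.servo_line([.5462,.1811,.13],rate=.2)
bot.servo_line([.475,.18,.15],rate=.25); wshot("wH3"); s=bot.state(); print(s["time_s"],s["wrist_force"])
cv2.imwrite("pics/side3.png",bot.camera("side")[200:310,140:260,::-1].repeat(4,0).repeat(4,1))
E
```

```text
18.1833 [0.54641092 0.18128743 0.05745882] 0.5606737308091547 [ 0.90125006  0.46430131 -1.72313632]
20.2333 [ 0.73322356 -0.18956399 -0.65460678]
```

View pics/wH3.png

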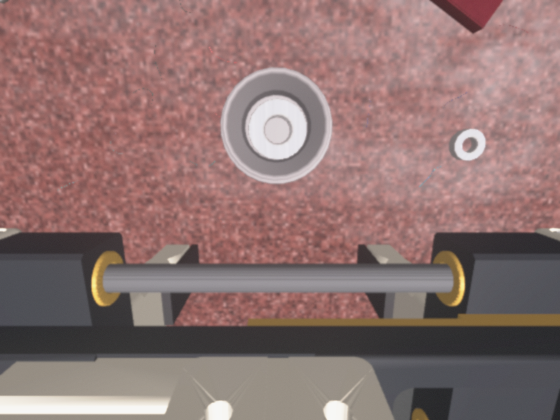

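View pics/side3.png

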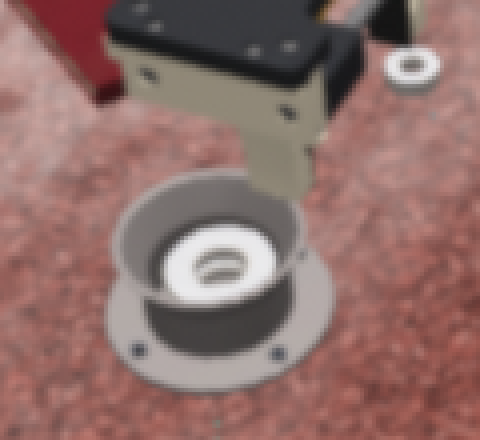

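The side view shows the top ring level in the bore at about (194,266), one thickness higher than before. The small ring is unmoved and the gripper is clear, so I hand the job in.

```bash
python3 -c "
from station import bot
bot.dwell(.3); bot.finish_job(); print(bot.state()['time_s'])"
```

```text
the job is handed in; nothing more can be done
the job is handed in; nothing more can be done
```

Both large steel rings are in the holder, stacked flat at the bottom. I handed the job in at about 20.5 s of the 51 s allowed; no verdict was reported.

- **How it was done:** I gripped each ring across its outside, carried it level, and let it go about 2 mm above the rim. Release was aimed to within an estimated 1–2 mm of the holder axis.
- **Last checks:** The final wrist and side pictures show the stack level and centred, with the second ring one thickness above the first. I judged this by eye and did not measure height or tilt. The small ring showed at the same place in the wrist pictures over the holder. The greens were not touched, and the gripper was clear of everything.
- **Disagreements:**
  - The scene and side cameras differed by 6–10 mm in y, so I took the positions from the wrist camera.
  - The first wrist fit of ring A came out stretched (52 × 62 mm) and about 3 mm off. I saw this in the hand and corrected for it when placing the ring.
  - The gripper's opening reading gave about 49 mm across the 52 mm rings; I left that unexplained.

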